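# Fit the crank and wind the binding press down on a booklet

### The job

A freshly glued lilac booklet lies in the small binding press and has to be clamped while it sets. Fit the loose crank on the square end of the press screw - rest it there lightly and turn it until it drops fully home, without forcing it - then wind it clockwise until the plate is down on the booklet and has squeezed its springs about half-way. Leave the crank seated on the screw, let go, and do not disturb the booklet, or the glue stick and the correction-fluid bottle that stand in front.

Things in the scene. Friction and masses are not known exactly. Their poses are not given: they have to be found in the camera images.
- press: small fixed steel binding press: base 120 x 204 x 20 mm, two 16 mm columns at 88 mm either side (its y), crosshead bar 40 x 204 mm with its top 144 mm above the desk (brass collar in its middle 149 mm). A vertical screw passes through the crosshead: below hangs a bridge with a sprung plate, above stands its square end. Origin: under the base, on the screw's axis; z up
- spindle_top (a point): top of the screw's upper end, on its axis. From below: round collar 39 mm across, then a square post 20 mm wide and 22 mm tall, then a round pilot nose 21 mm across, 7 mm tall, tapering to 15 mm at this point. The point goes down with the screw but does not turn with it: its axes are the press's. The angle at which the square stands is not reported and varies from run to run
- bridge (a joint): how far screw, bridge and plate (and a fitted crank) have been wound down, m: 16 mm per turn clockwise seen from above. Starts at 0 to 0.010; the plate meets the booklet at about 0.040. The screw turns stiffly: 0.25 N m (4 N at the knob), rising by 0.026 N m per mm of spring squeeze; it does not turn back by itself
- spring_plate (a joint): how far the plate is pushed up against its four springs, m: 0 hanging free, 0.010 springs fully closed, 0.005 half-way, about a third of a turn past first touch. Springs 10 N/mm together
- crank_hub (a point): centre, half-way up, of the hub of the loose crank: a dark steel block 36 x 36 x 46 mm standing on the desk, in its underside a square socket 22 mm wide, 32 mm deep, parallel to its sides. x along the arm, z up. Over the nose but resting on the square's top, this point is 16 mm above spindle_top; fully seated, the hub rests on the screw's collar and it is 6 mm below spindle_top, on its axis
- crank_knob (a point): centre, half-way up, of the crank's knob: a black upright grip 22 mm across, 44 mm tall, that spins freely on its pin 60 mm along x from the hub's axis; this point is 44.5 mm above the hub's centre. The arm below it is a bar 18 mm wide whose top is 44 mm above the hub's underside
- crank: the same crank, 0.35 kg, balancing about 7 mm from the hub's axis; origin at the centre of the hub's underside, x along the arm, z up
- booklet_top (a point): centre of the upper face of the lilac booklet, 100 x 140 x 17 mm, lying flat on the press base under the plate
- glue_stick: upright glue stick with a green cap, 24 mm across, 96 mm tall, in front of the press; origin under its foot
- correction_fluid: upright white bottle with a blue cap, 30 mm across, 72 mm tall, near the front right of the press; origin under its foot
Things that resemble listed ones, but are neither listed nor needed, are in the scene too. What is shaped like the crank but blue is not meant.

How it is judged:
On the way, in this order (a step that is already met when the one before it is completed fails the run):
1. the crank is fully seated on the square end of the screw (horizontal distance between crank_hub and spindle_top below 0.003 m and z of crank_hub in the frame of spindle_top below -0.004 m), for 0.2 s.
2. with the crank on, the screw has been wound down by nearly two full turns (distance of spindle_top from where it was at the start of the episode above 0.03 m and z of crank_hub in the frame of spindle_top below 0 m), for 0.1 s.
At the end, for the whole second after the job is handed in: the plate holds the booklet with its springs squeezed 2.5 to 8 mm; the crank stands fully seated on the screw (hub within 3 mm of the axis and within 2 mm of the collar, upright) and at rest; the booklet is within 10 mm of where it lay (all of step 1 and value of joint spring_plate between 0.0025 and 0.008 m and angle between crank_hub's own z axis and vertical below 0.08 rad and distance of booklet_top from where it was at the start of the episode below 0.01 m and linear speed of crank below 0.02 m/s); the robot touches nothing.
It fails at once if the crank is forced while not yet home: more than 50 N between crank and press before it is seated (contact force between crank and press above 50 N and z of crank_hub in the frame of spindle_top above 0 m).
It fails at once if the crank is strained on the square: more than 150 N between crank and press (contact force between crank and press above 150 N).
It fails at once if over-tightened: the springs are squeezed more than 9 mm (value of joint spring_plate above 0.009 m).
It fails at once if the screw or another part of the press is turned or pushed by the fingers (contact force between the fingers and press above 15 N).
It fails at once if the glue stick or the bottle is knocked away or over (distance of any of glue_stick, correction_fluid from where it was at the start of the episode above 0.03 m or angle between any of glue_stick, correction_fluid's own z axis and vertical above 0.5 rad).
It also fails if it takes over 72 s, if anything falls off the work surface, if the arm or the gripper's body presses on something with over 40 N, if the wrist force passes 120 N, or if a joint passes its speed limit or range.

### The arm

A 6-joint arm with a two-finger parallel gripper is mounted at the origin on the work surface; the furniture and walls round the work are solid. World frame = base frame: x ahead of the robot, y to its left, z up, the work surface at z = 0. Lengths are in m, angles in rad, forces in N, time in s.
With the tool pointing down it reaches from about 0.25 to 0.775 m from the base axis. Payload 4 kg.
Tool frame: the origin (TCP) lies at the very end of the fingers, on their centre line; the grasp point (between the pads) lies 19 mm behind it; z points along the fingers, y is the line along which they close (so a half turn about z gives the same grasp; the last joint's range is limited). The gripper opens to 85 mm and grips with 20 to 120 N. Pads are 22 mm wide; open, the fingers measure 114 mm over their backs; the gripper's body (76 mm by 85 mm) begins 54 mm behind the grasp point. The pads swing forward as they close: fully open they stand 13 mm farther back than shut.
Start: joints at [1.033, 0.087, 1.371, -0, 1.684, -0.103], TCP at [0.232, 0.499, 0.203] pointing down, gripper open.
Joint ranges: [-3.1, 3.1], [-0.76, 2.03], [0.27, 2.55], [-1.08, 4.22], [0.17, 2.65], [-2.57, 2.57]. Speed limits (rad/s): [2.79, 2.79, 3.14, 3.14, 3.14, 3.14].

### API

Orientations are given as a rotation vector (axis times angle).
In Python, from station import manip, capture gives the robot as it stands.
- The arm moves only by the tool step_arm, never from a script. Its argument "commands" is text: rows parted by semicolons, each of 4 numbers parted by spaces: the shift along the tool's x, y, z as a fraction of full scale, then the turn about the tool's z as a fraction of full scale. In form: x y z yaw; .... A call has 1 to 8 rows; each row is the pose to reach, as a shift and turn from the pose commanded when the call began, along the tool's axes at that moment, turning the shorter way round; what a row does not reach only later rows make up. Full scale, the value 1, is 500 mm for a shift and 360 degrees for a turn. A row lasts 1/8 s, in which the tool goes at most 62.5 mm and 10.7 degrees, less where a joint would pass 70% of its speed; a pose out of reach is approached as far as the arm can. A call with a number of a shift or a turn outside -1 to 1 is refused whole. A call with a gripper value outside its range is refused whole. "gripper" is the opening, from -1 (shut) to 1 (fully open), so that 0 is half open, set as the call begins (left out, the last holds). The fingers move at their own pace and stop on an object; the grip force is fixed at half the most. Time passes only in rows, so rows that repeat a pose let the fingers close. It gives the time, the measured TCP pose, the force, the opening and the grip force at its end, in the units of the state.
- manip.state(): the state, without advancing time (a new reading comes with each control period).
- capture(name): name is "scene" or "top" or "wrist"; returns a dict with "frame" (480x640x3 uint8, red, green, blue), "fov_y" (degrees; the focal length in pixels is half the picture's height over the tangent of half this angle, whatever the lens; pixels are square), "cx", "cy" (the principal point, pixels), "R" (3x3) and "t" (3): a world point X has camera coordinates R X + t. Camera axes: x right, y down, z forward; pixel columns grow to the right and rows downward; lengths in m; the calibration is good to about 2 mm. The wrist camera is an equidistant fisheye: a pixel r from the principal point sees the ray r / f radians off the axis. A picture is of the moment at which its call begins. There is no depth.
- manip.sign_off(): hands the job in; it is judged then, once.
The state is a dict: "clock": time; "q": joint angles; "joint_velocities": joint speeds; "effort": joint torques, N m; "tool_pos": TCP position; "orientation": TCP orientation; "ft_force": force on the tool from outside, world axes, zero at the start; "wrist_torque": the same for the moment, N m; "finger_gap": finger opening in m; "gripper_force": force on a finger pad.
Only numpy, scipy, OpenCV 4.12 (cv2) and the standard library are available. Lean on these libraries where they do the work, as an engineer would, in place of code of your own. Each camera call takes 0.05 s, during which the arm holds its last target. There are 200 camera calls.

## Working session

There is one attempt and no reset: what is moved stays moved. The work goes in short steps, Python scripts to look and compute and a tool call to move; the robot and the scene stay as the last step left them, time stands still between calls to the robot, and variables do not carry over. Pictures are saved under pics/ and viewed, at most 10 in all, crops included, and the job is handed in when it is done.

Besides the shell and the picture viewer there is one more tool, called after ">>>" as name(argument=value, ...) on one line, values as JSON. step_arm: Moves the arm, as the interface text tells. Its arguments: {"type":"object","properties":{"commands":{"type":"string"},"gripper":{"type":"number"}},"required":["commands"]}

```bash
ls; mkdir -p pics; cat > h.py <<'E'
import numpy as np, cv2
from station import manip, capture
from scipy.spatial.transform import Rotation as Ro
def cap(n,name=None):
    c=capture(n); 
    if name: cv2.imwrite(f'pics/{name}.png',cv2.cvtColor(c['frame'],cv2.COLOR_RGB2BGR))
    return c
def foc(c): return 240/np.tan(np.radians(c['fov_y'])/2)
def ray(c,u,v,fish=False):
    f=foc(c); d=np.array([(u-c['cx']),(v-c['cy'])])/f
    if fish:
        th=np.hypot(*d); d3=np.array([*(d/max(th,1e-9)*np.sin(th)),np.cos(th)])
    else: d3=np.array([*d,1.])
    R=np.array(c['R']); t=np.array(c['t']); return -R.T@t, R.T@d3
def onz(c,u,v,z,fish=False):
    o,d=ray(c,u,v,fish); return o+d*(z-o[2])/d[2]
def proj(c,X,fish=False):
    p=np.array(c['R'])@np.array(X)+np.array(c['t']); f=foc(c)
    if fish:
        r=np.hypot(p[0],p[1]); th=np.arctan2(r,p[2]); return c['cx']+f*th*p[0]/r, c['cy']+f*th*p[1]/r
    return c['cx']+f*p[0]/p[2], c['cy']+f*p[1]/p[2]
E
python3 - <<'E'
from h import *
a=cap('scene','s0');b=cap('top','t0')
for c in(a,b): print(c['fov_y'],c['cx'],c['cy'],(-np.array(c['R']).T@c['t']).round(3))
s=manip.state();print(s)
E
```

```text
pics
43.08111850288398 326.0124417946638 246.75693845248202 [ 0.026 -0.805  0.582]
52.15628233389005 312.84194348043457 239.70794711368796 [0.383 0.004 1.003]
{'clock': 0.1, 'q': array([ 1.03287974e+00,  8.79074940e-02,  1.37211940e+00, -2.25617899e-05,
        1.68359612e+00, -1.03115195e-01]), 'joint_velocities': array([ 0.00220145, -0.00070107, -0.00260611,  0.00074448,  0.00081425,
       -0.00086127]), 'effort': array([ 2.06460507e-03, -3.53018153e+01, -3.14218032e+01,  1.58522437e-05,
        7.91426370e-03, -2.60057895e-07]), 'tool_pos': array([0.23143504, 0.49837894, 0.20233354]), 'orientation': array([-6.77487296e-01, -3.06703782e+00,  3.03736238e-03]), 'ft_force': array([0.21175312, 0.26857918, 0.70210153]), 'wrist_torque': array([ 0.00261927,  0.04320674, -0.08421385]), 'gripper_force': 0.0, 'finger_gap': 0.08550214913939931}
```

View pics/s0.png

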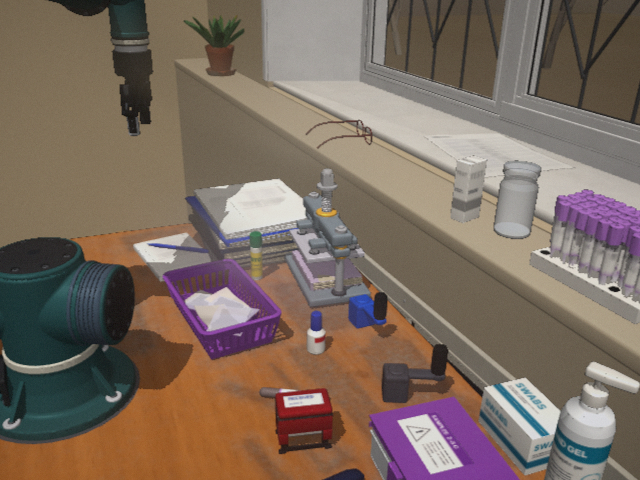

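View pics/t0.png

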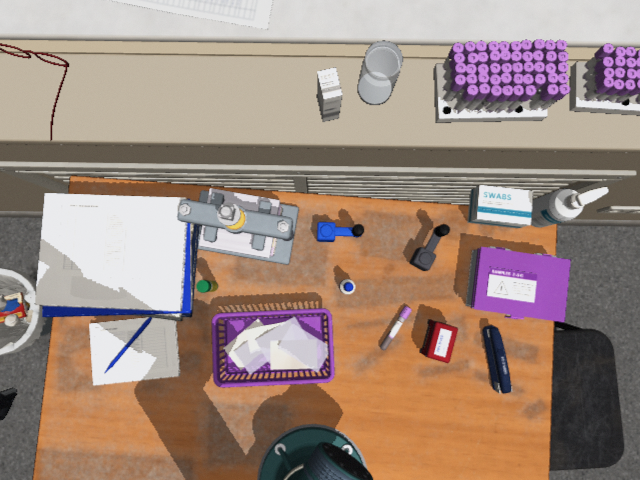

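The scene picture shows the dark crank with its hub at (396,382) and knob at (440,355). In the top picture the hub is at (425,258) and the knob at (443,231). The press screw is at (327,180) in scene and about (233,213) in top. The glue stick is at top (205,287) and the bottle at (347,287).

Two things could be taken for the crank: the blue one at top (327,231) and the dark steel one at (425,258). The description picks the dark one. I'll check it in one close crop together with the press.

```bash
python3 - <<'E'
from h import *
a=cap('scene');b=cap('top')
t=cv2.cvtColor(b['frame'],cv2.COLOR_RGB2BGR); s=cv2.cvtColor(a['frame'],cv2.COLOR_RGB2BGR)
z=lambda im,x,y,w,h: cv2.resize(im[y:y+h,x:x+w],(400,300),interpolation=cv2.INTER_CUBIC)
cv2.imwrite('pics/c1.png',np.vstack([np.hstack([z(t,400,215,80,60),z(t,190,180,100,75)]),np.hstack([z(s,370,335,100,75),z(s,280,160,100,75)])]))
for n,p,zz in [('hubtop',(427,256),.046),('knobtop',(444,230),.0895),('spindle',(231,210),.19),('glue',(205,286),.096),('bottle',(347,286),.072),('armroot',(434,245),.044)]:
  print(n,onz(b,*p,zz).round(4))
np.savez('cal.npz',**{k+n:np.array(c[k]) for n,c in(('s',a),('t',b)) for k in('fov_y','cx','cy','R','t')})
E
```

```text
hubtop [ 0.443  -0.2162  0.046 ]
knobtop [ 0.4894 -0.2383  0.0895]
spindle [0.5062 0.1444 0.19  ]
glue [0.3785 0.2043 0.096 ]
bottle [ 0.3824 -0.0587  0.072 ]
armroot [ 0.4649 -0.2305  0.044 ]
```

View pics/c1.png

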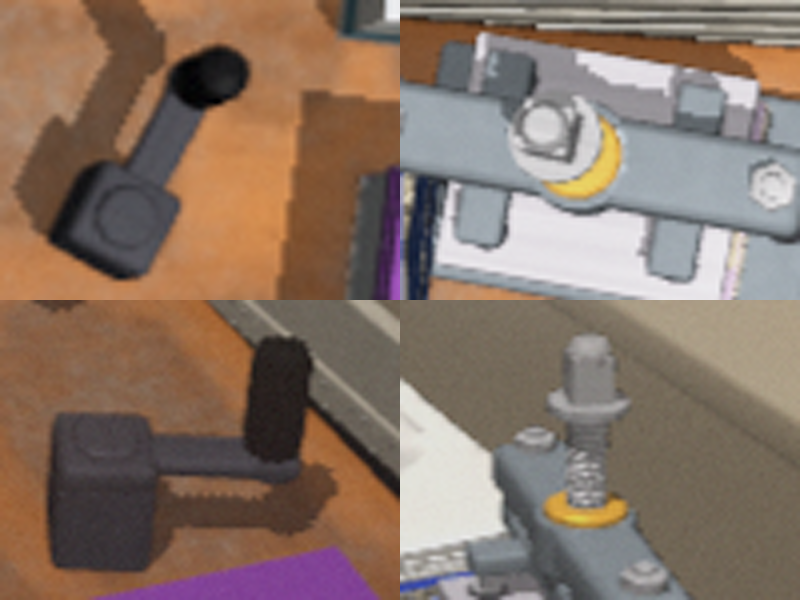

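The crop confirms it. The dark grey crank has its hub-top circle at top pixel (426,258.4) and its knob at (443.6,229.6). The screw nose is at top (226.3,210.5) and scene (327.5,170).

```bash
cat >> h.py <<'E'
def load(n):
    d=np.load('cal.npz'); return {k:d[k+n] for k in('fov_y','cx','cy','R','t')}
def tri(ps):
    A=np.zeros((3,3));b=np.zeros(3)
    for o,d in ps:
        d=d/np.linalg.norm(d);P=np.eye(3)-np.outer(d,d);A+=P;b+=P@o
    X=np.linalg.solve(A,b);return X,[np.linalg.norm(np.cross(X-o,d/np.linalg.norm(d))) for o,d in ps]
def togo(p=None,ang=None):
    """row numbers to reach position p, tool y at world angle ang (deg, mod 180)"""
    s=manip.state();R=Ro.from_rotvec(s['orientation']).as_matrix()
    print('tcp',s['tool_pos'].round(4),'yang',round(np.degrees(np.arctan2(R[1,1],R[0,1])),2),'tilt',round(np.degrees(np.arccos(-R[2,2])),2),'q',s['q'].round(2),'F',s['ft_force'].round(1),'T',s['wrist_torque'].round(2),'gap',round(s['finger_gap'],4),'t',round(s['clock'],2))
    if p is not None: print('shift',(R.T@(np.array(p)-s['tool_pos'])/.5).round(4))
    if ang is not None:
        d=-(ang-np.degrees(np.arctan2(R[1,1],R[0,1]))); print('yaw',round(((d+90)%180-90)/360,4))
E
python3 - <<'E'
from h import *
a=load('s');b=load('t')
print('spindle',tri([ray(a,327.5,171),ray(b,226.3,210.5)]))
h=onz(b,426,258.4,.046);k=onz(b,443.6,229.6,.0895)
print(h,k,np.linalg.norm((k-h)[:2]),np.degrees(np.arctan2(*(k-h)[1::-1])))
print('scene chk hubtop',proj(a,h),'knob',proj(a,k))
# press yaw: crosshead bolt line in top view z .144 
l=onz(b,184,210,.144);r=onz(b,283,226,.144);print('crosshead',l,r,np.degrees(np.arctan2(*(l-r)[1::-1])))
# sill edge: front top edge
print('sill edge scene px 400,172 at x?',[onz(a,400,172,z).round(3) for z in(.15,.2,.25)],[onz(b,235,150,z).round(3) for z in(.15,.2,.25)])
togo([h[0],h[1],.25],np.degrees(np.arctan2(*(k-h)[1::-1]))+90)
E
```

```text
spindle (array([0.49946769, 0.14569622, 0.2267883 ]), [np.float64(0.00024465041909427253), np.float64(0.0002446504190943046)])
[ 0.43823782 -0.214186    0.046     ] [ 0.49018519 -0.23754689  0.0895    ] 0.05695841484301232 -24.21358799888755
scene chk hubtop (np.float64(396.459850231193), np.float64(370.4617175512013)) knob (np.float64(438.8281542094584), np.float64(345.3311609855382))
crosshead [0.51197528 0.23553293 0.144     ] [0.48603358 0.05982722 0.144     ] 81.60136057808525
sill edge scene px 400,172 at x? [array([0.748, 0.283, 0.15 ]), array([0.665, 0.157, 0.2  ]), array([0.581, 0.032, 0.25 ])] [array([0.62 , 0.147, 0.15 ]), array([0.606, 0.139, 0.2  ]), array([0.592, 0.131, 0.25 ])]
tcp [0.2315 0.4985 0.2027] yang 65.09 tilt 0.08 q [ 1.03  0.09  1.37  0.    1.68 -0.1 ] F [-0.2  0.3 -0.1] T [-0.02 -0.02  0.  ] gap 0.0853 t 0.2
shift [-0.9754 -1.1188 -0.0933]
yaw -0.0019
```

>>> step_arm(commands="-0.5 -0.57 -0.09 0;-0.5 -0.57 -0.09 0;-0.5 -0.57 -0.09 0;-0.5 -0.57 -0.09 0;-0.5 -0.57 -0.09 0;-0.5 -0.57 -0.09 0;-0.5 -0.57 -0.09 0;-0.5 -0.57 -0.09 0", gripper=1)

```text
clock: 1.2
tool_pos: [0.3384, 0.1349, 0.2483]
orientation: [-0.68, -3.067, -0.001]
ft_force: [0.5, 0.7, 0.4]
finger_gap: 0.0856
gripper_force: 0.0
```

>>> step_arm(commands="-0.475 -0.55 0 0;-0.475 -0.55 0 0;-0.475 -0.55 0 0;-0.475 -0.55 0 0;-0.475 -0.55 0 0;-0.475 -0.55 0 0;-0.475 -0.55 0 0;-0.475 -0.55 0 0")

```text
clock: 2.2
tool_pos: [0.4386, -0.2124, 0.2478]
orientation: [-0.673, -3.067, -0.002]
ft_force: [0.3, 0.3, 0.3]
finger_gap: 0.0855
gripper_force: 0.0
```

```bash
python3 - <<'E'
from h import *
c=cap('wrist','w1');print(c['fov_y'],c['cx'],c['cy'],-np.array(c['R']).T@c['t'])
print(proj(c,[.4382,-.2142,.046],True),proj(c,[.4902,-.2375,.0895],True))
togo([.4382,-.2142,.12],65.8)
E
```

```text
65.70646984690485 318.9580853489716 243.95160494608712 [ 0.37428466 -0.18356793  0.41906585]
(np.float64(317.5452306451658), np.float64(207.5902503572653)) (np.float64(318.10623991919925), np.float64(275.35203914199406))
tcp [ 0.4384 -0.2122  0.2482] yang 65.28 tilt 0.07 q [-0.57 -0.06  1.43  0.    1.77 -1.71] F [ 0.6  0.  -0.4] T [ 0.04 -0.01  0.04] gap 0.0854 t 2.25
shift [-0.0014 -0.004   0.2563]
yaw -0.0014
```

View pics/w1.png

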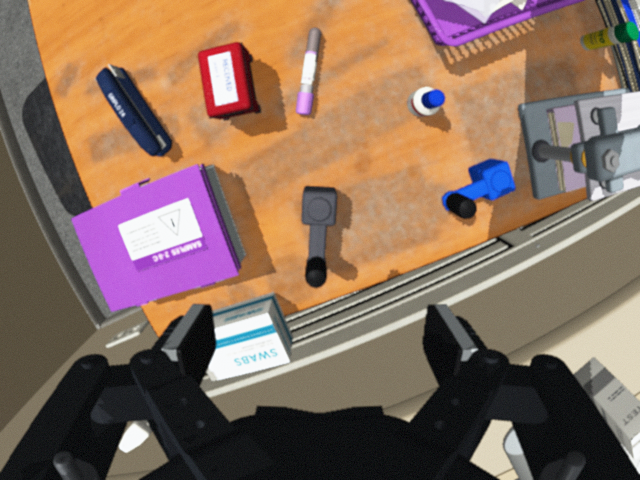

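The wrist picture shows the hub circle at (320,207) and the knob at (317,270), within 3 px of where I predicted. The purple box edge is at (240,255), clear of the fingers.

```bash
python3 - <<'E'
from h import *
c=cap('wrist')
h=onz(c,320,207,.046,True);k=onz(c,317,274,.0895,True);print(h,k)
print(np.degrees(np.arctan2(*(k-h)[1::-1])))
print(onz(c,243,255,.05,True))
h=(h+[.4382,-.2142,.046])/2
togo([h[0],h[1],.018],65.6)
E
```

```text
[ 0.43881181 -0.2116905   0.046     ] [ 0.48870512 -0.23789386  0.0895    ]
-27.70790985964533
[ 0.45043993 -0.30688888  0.05      ]
tcp [ 0.4384 -0.2123  0.2485] yang 65.28 tilt 0.04 q [-0.57 -0.06  1.43  0.    1.77 -1.71] F [ 0.6 -0.1 -0.1] T [-0.  0.  0.] gap 0.0855 t 2.3
shift [-0.0008 -0.0014  0.461 ]
yaw -0.0009
```

>>> step_arm(commands="0 -0.001 0.1 0.003;0 -0.001 0.2 0.003;0 -0.001 0.3 0.003;0 -0.001 0.37 0.003;0 -0.001 0.42 0.003;0 -0.001 0.445 0.003;0 -0.001 0.46 0.003;0 -0.001 0.46 0.003", gripper=0.6)

```text
clock: 3.3
tool_pos: [0.4381, -0.2147, 0.0189]
orientation: [0.705, 3.061, -0.0]
ft_force: [0.7, -0.5, -0.5]
finger_gap: 0.0683
gripper_force: 0.0
```

>>> step_arm(commands="0 0 0 0;0 0 0 0;0 0 0 0;0 0 0 0;0 0 0 0;0 0 0 0", gripper=-1)

```text
clock: 4.05
tool_pos: [0.4377, -0.2148, 0.0184]
orientation: [-0.706, -3.061, -0.0]
ft_force: [0.5, 0.1, -0.3]
finger_gap: 0.0001
gripper_force: 0.0
```

```bash
python3 - <<'E'
from h import *
c=cap('wrist','w2');togo()
E
```

```text
tcp [ 0.4377 -0.2148  0.0183] yang 64.01 tilt 0.01 q [-0.57  0.06  1.77  0.    1.3  -1.69] F [ 0.2  0.1 -0.1] T [ 0.03  0.05 -0.  ] gap -0.0002 t 4.1
```

View pics/w2.png

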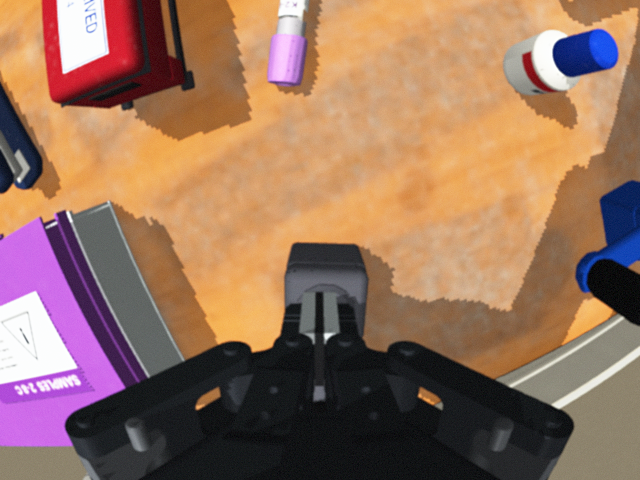

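The fingers shut fully at image (320,320) with the hub visible at (325,280), so they missed it. I need the scene view.

```bash
python3 - <<'E'
from h import *
a=cap('scene');b=cap('top')
s=cv2.cvtColor(a['frame'],cv2.COLOR_RGB2BGR);t=cv2.cvtColor(b['frame'],cv2.COLOR_RGB2BGR)
z=lambda im,x,y,w,h: cv2.resize(im[y:y+h,x:x+w],(400,300),interpolation=cv2.INTER_CUBIC)
cv2.imwrite('pics/c2.png',np.hstack([z(s,340,300,140,105),z(t,380,200,100,75)]))
p=manip.state()['tool_pos'];print(proj(a,p),proj(b,p))
c=cap('wrist');print(proj(c,p,True),proj(c,[p[0],p[1],.046],True))
E
```

```text
(np.float64(395.0303812752801), np.float64(386.2485475998135)) (np.float64(423.1787671217455), np.float64(259.4249172204209))
(np.float64(319.9818143972847), np.float64(282.73966519499595)) (np.float64(320.1360728985778), np.float64(307.2759786760278))
```

View pics/c2.png

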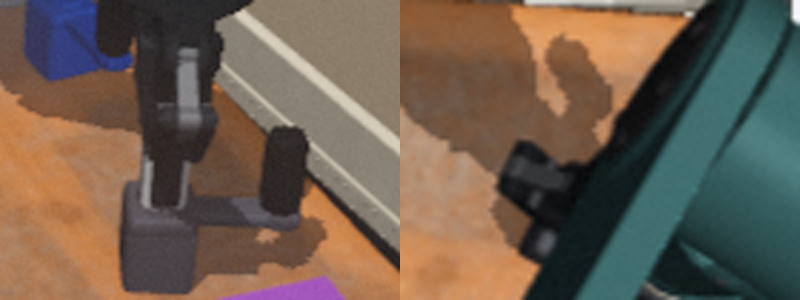

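```bash
python3 - <<'E'
from h import *
a=load('s');print(proj(a,[.2315,.4985,.2027]),proj(a,[.2315,.4985,.2327]))
im=cv2.imread('pics/s0.png')[90:150,100:160]
d=cv2.resize(im,(240,240),interpolation=cv2.INTER_CUBIC)
im=cv2.imread('pics/w2.png')[230:350,260:380]; cv2.imwrite('pics/c3.png',np.hstack([d,cv2.resize(im,(480,480),interpolation=cv2.INTER_CUBIC)[:240*2][::1][:480][0:480]]) if 0 else np.hstack([cv2.resize(d,(480,480)),cv2.resize(im,(320,480))[:, :320]]))
p=[.4377,-.2148]
for z in(.018,.032,.046,.06):print(z,proj(a,[*p,z]))
E
```

```text
(np.float64(142.21296262724042), np.float64(148.06083161433295)) (np.float64(140.65701843927303), np.float64(134.27824388719614))
0.018 (np.float64(395.00296569069116), np.float64(386.42416395948726))
0.032 (np.float64(395.68047607140056), np.float64(378.66406970103554))
0.046 (np.float64(396.36737056157557), np.float64(370.79649137140535))
0.06 (np.float64(397.0638454880113), np.float64(362.8191802752563))
```

View pics/c3.png

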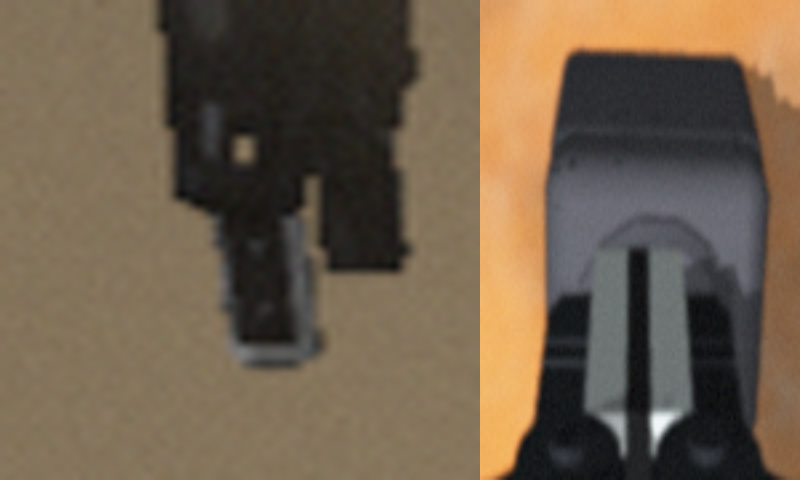

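The crops show the shut fingertips just on the hub's top (z≈0.046) while the reported TCP z is 0.018. The start picture agrees, with the tips about 28 mm above the reported TCP. So the reported TCP lies about 28 mm beyond the real tips, and I'll correct for that.

>>> step_arm(commands="0 0 -0.05 0;0 0 -0.05 0;0 0 -0.05 0;0 0 -0.05 0", gripper=0.6)

```text
clock: 4.75
tool_pos: [0.4371, -0.2144, 0.0423]
orientation: [-0.706, -3.059, -0.001]
ft_force: [0.2, 0.2, -0.5]
finger_gap: 0.0681
gripper_force: 0.0
```

>>> step_arm(commands="0.004 0 0.03 0;0.004 0 0.06 0;0.004 0 0.08 0;0.004 0 0.095 0;0.004 0 0.105 0;0.004 0 0.11 0;0.004 0 0.11 0")

```text
clock: 5.62
tool_pos: [0.4361, -0.2141, -0.0115]
orientation: [0.706, 3.061, -0.0]
ft_force: [0.0, -0.6, -1.0]
finger_gap: 0.0685
gripper_force: 0.0
```

>>> step_arm(commands="0 0 0 0;0 0 0 0;0 0 0 0;0 0 0 0;0 0 0 0;0 0 0 0", gripper=-1)

```text
clock: 6.38
tool_pos: [0.4365, -0.214, -0.0109]
orientation: [0.706, 3.06, 0.0]
ft_force: [1.3, 1.7, 6.0]
finger_gap: 0.0353
gripper_force: 61.2
```

```bash
python3 - <<'E'
from h import *
togo()
E
```

```text
tcp [ 0.4365 -0.214  -0.0109] yang 64.01 tilt 0.08 q [-0.57  0.09  1.81  0.    1.24 -1.69] F [1.3 1.7 6. ] T [ 0.32 -0.03  0.  ] gap 0.0353 t 6.38
```

>>> step_arm(commands="0 0 -0.08 0;0 0 -0.16 0;0 0 -0.26 0;0 0 -0.38 0;0 0 -0.48 0;0 0 -0.54 0;0 0 -0.56 0;0 0 -0.56 0")

```text
clock: 7.38
tool_pos: [0.4355, -0.214, 0.2668]
orientation: [-0.706, -3.059, -0.001]
ft_force: [-0.3, -0.4, -5.2]
finger_gap: 0.035
gripper_force: 61.4
```

```bash
python3 - <<'E'
from h import *
togo([.45,.055,.29],64)
E
```

```text
tcp [ 0.4355 -0.214   0.2668] yang 63.99 tilt 0.14 q [-0.57 -0.06  1.39 -0.    1.81 -1.69] F [-0.3 -0.4 -5.2] T [-0.02  0.03 -0.02] gap 0.035 t 7.38
shift [ 0.21    0.4962 -0.0458]
yaw -0.0
```

>>> step_arm(commands="0.02 0.06 -0.04 0;0.05 0.14 -0.04 0;0.1 0.24 -0.04 0;0.14 0.34 -0.04 0;0.18 0.43 -0.04 0;0.2 0.48 -0.04 0;0.21 0.496 -0.04 0;0.21 0.496 -0.04 0")

```text
clock: 8.38
tool_pos: [0.4496, 0.0549, 0.2866]
orientation: [-0.705, -3.058, 0.002]
ft_force: [0.4, -0.6, -4.0]
finger_gap: 0.035
gripper_force: 61.6
```

```bash
python3 - <<'E'
from h import *
togo()
c=cap('wrist');b=cap('top')
u,v=proj(c,[.4995,.1457,.227],True);print(u,v)
u,v=int(u),int(v)
im=cv2.cvtColor(c['frame'],cv2.COLOR_RGB2BGR)
x0=max(0,min(560,u-40));y0=max(0,min(420,v-30));print(x0,y0)
t=cv2.cvtColor(b['frame'],cv2.COLOR_RGB2BGR)[195:225,210:250]
cv2.imwrite('pics/c4.png',np.vstack([cv2.resize(im,(400,300)),np.hstack([cv2.resize(im[y0:y0+60,x0:x0+80],(400,300),interpolation=cv2.INTER_CUBIC)])]) if 0 else np.hstack([np.vstack([cv2.resize(im,(400,300)),cv2.resize(t,(400,300),interpolation=cv2.INTER_CUBIC)]),np.vstack([cv2.resize(im[y0:y0+60,x0:x0+80],(400,300),interpolation=cv2.INTER_CUBIC),np.zeros((300,400,3),np.uint8)])]))
E
```

```text
tcp [0.4496 0.0549 0.2866] yang 64.04 tilt 0.19 q [-0.   -0.13  1.42 -0.    1.85 -1.12] F [ 0.4 -0.6 -4. ] T [-0.02  0.02  0.03] gap 0.035 t 8.38
469.6266873834255 254.88297169370568
429 224
```

View pics/c4.png

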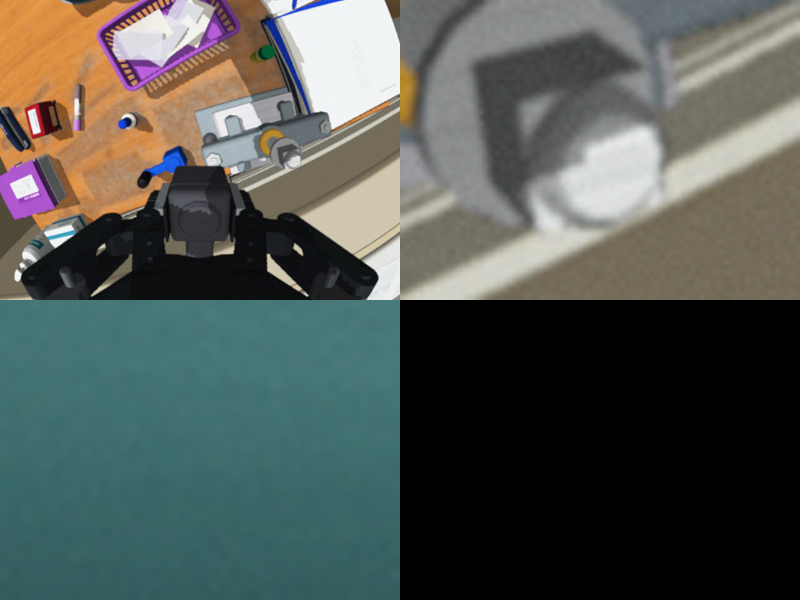

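The top-right crop shows the screw end. The square's top near corner is at crop (523,95), with edges running to (645,70) and (530,215). Its base corners are (475,65), (590,32) and (525,230), and the nose disc is at about (608,175).

```bash
python3 - <<'E'
from h import *
c=cap('wrist');P=lambda x,y:(429+(x-400)/5,224+y/5)
zt=.220
pts={k:onz(c,*P(*p),z,True) for k,p,z in[('A',(523,95),.22),('B',(645,70),.22),('C',(530,215),.22),('a',(475,65),.198),('b',(590,32),.198),('c',(525,230),.198),('nose',(608,175),.227),('colL',(418,110),.197)]}
for k,v in pts.items():print(k,v.round(4))
for p,q in('AB','AC','ab','ac'):
  d=pts[q]-pts[p];print(p,q,np.hypot(*d[:2]),np.degrees(np.arctan2(d[1],d[0])))
a=load('s');b=load('t')
print(tri([ray(a,327.5,171),ray(b,226.3,210.5),ray(c,*P(608,175),True)]))
X=tri([ray(a,327.5,171),ray(b,226.3,210.5),ray(c,*P(608,175),True)])[0]
im=cv2.imread('pics/w1.png')
E
```

```text
A [0.4902 0.1385 0.22  ]
B [0.495  0.1569 0.22  ]
C [0.5076 0.1335 0.22  ]
a [0.4918 0.138  0.198 ]
b [0.4952 0.157  0.198 ]
c [0.5208 0.1364 0.198 ]
nose [0.5039 0.1447 0.227 ]
colL [0.4948 0.1273 0.197 ]
A B 0.019048330196213926 75.2063714881456
A C 0.018153028390096006 -16.09577306970271
a b 0.019344581253426373 79.9241356339275
a c 0.029010030158851327 -3.1865251867048814
(array([0.50048594, 0.1449883 , 0.2278871 ]), [np.float64(0.0017787970302124536), np.float64(0.0010409322173388145), np.float64(0.002731194418568011)])
```

```bash
python3 - <<'E'
from h import *
c=cap('wrist');g=cv2.cvtColor(c['frame'],cv2.COLOR_RGB2GRAY)
s=manip.state();p=s['tool_pos'];R=Ro.from_rotvec(s['orientation']).as_matrix()
print(p)
for lo,hi in((292,300),(340,348)):
  print(list(enumerate(g[262:300,lo:hi].mean(1).astype(int),262)))
print([ (u,int(x)) for u,x in enumerate(g[300:306].mean(0)) if 255<u<385][::2])
for du in(-.018,0,.018):
  for dv in(-.018,0,.018):
    print(du,dv,np.round(proj(c,p+R@[du,dv,-.057],True),1))
print(np.round(proj(c,p+R@[.018,0,-.011],True),1))
E
```

```text
[0.45024586 0.05389149 0.28807346]
[(262, np.int64(73)), (263, np.int64(75)), (264, np.int64(71)), (265, np.int64(59)), (266, np.int64(42)), (267, np.int64(34)), (268, np.int64(33)), (269, np.int64(35)), (270, np.int64(34)), (271, np.int64(35)), (272, np.int64(35)), (273, np.int64(35)), (274, np.int64(35)), (275, np.int64(36)), (276, np.int64(37)), (277, np.int64(36)), (278, np.int64(35)), (279, np.int64(37)), (280, np.int64(36)), (281, np.int64(36)), (282, np.int64(37)), (283, np.int64(38)), (284, np.int64(36)), (285, np.int64(37)), (286, np.int64(37)), (287, np.int64(38)), (288, np.int64(36)), (289, np.int64(36)), (290, np.int64(37)), (291, np.int64(39)), (292, np.int64(39)), (293, np.int64(45)), (294, np.int64(51)), (295, np.int64(46)), (296, np.int64(40)), (297, np.int64(33)), (298, np.int64(33)), (299, np.int64(35))]
[(262, np.int64(214)), (263, np.int64(212)), (264, np.int64(183)), (265, np.int64(126)), (266, np.int64(62)), (267, np.int64(34)), (268, np.int64(32)), (269, np.int64(33)), (270, np.int64(35)), (271, np.int64(33)), (272, np.int64(32)), (273, np.int64(30)), (274, np.
[... 784 characters left out ...]
0, 43), (302, 44), (304, 44), (306, 46), (308, 44), (310, 43), (312, 44), (314, 46), (316, 44), (318, 45), (320, 44), (322, 43), (324, 34), (326, 32), (328, 29), (330, 30), (332, 29), (334, 30), (336, 29), (338, 31), (340, 30), (342, 28), (344, 30), (346, 31), (348, 29), (350, 29), (352, 30), (354, 30), (356, 32), (358, 28), (360, 29), (362, 27), (364, 26), (366, 23), (368, 26), (370, 59), (372, 69), (374, 67), (376, 68), (378, 65), (380, 69), (382, 86), (384, 104)]
-0.018 -0.018 [273.1 382.5]
-0.018 0 [320.3 383.3]
-0.018 0.018 [367.5 382.5]
0 -0.018 [270.2 343.2]
0 0 [320.5 343.8]
0 0.018 [370.6 343.2]
0.018 -0.018 [267.4 298.1]
0.018 0 [320.6 298.4]
0.018 0.018 [373.6 298.1]
[320.2 255.7]
```

```bash
python3 - <<'E'
from h import *
c=cap('wrist')
s=manip.state();p=s['tool_pos'];R=Ro.from_rotvec(s['orientation']).as_matrix()
c2=dict(c);R0=np.array(c['R']);p2=np.array([.4377,-.2148,.0183])
c2['t']=np.array(c['t'])+R0@(p-p2)   # camera moved by p2-p
g=cv2.imread('pics/w2.png',0)
for lo in(300,340): print(lo,g[236:276,lo:lo+8].mean(1).astype(int).tolist())
for hc in([.4388,-.2117],[.4382,-.2142],[.4365,-.214]):
  for z in(0,.046): print(hc,z,np.round(proj(c2,[hc[0]+R[0,0]*.018,hc[1]+R[1,0]*.018,z],True),1))
# tilt by knob in current image
g=cv2.cvtColor(c['frame'],cv2.COLOR_RGB2GRAY)
a=cap('scene');im=cv2.cvtColor(a['frame'],cv2.COLOR_RGB2BGR);u,v=map(int,proj(a,p));print(u,v)
w=cv2.cvtColor(c['frame'],cv2.COLOR_RGB2BGR)[240:420,240:400]
cv2.imwrite('pics/c5.png',np.hstack([cv2.resize(im[v-70:v+50,max(0,u-70):u+90],(400,300),interpolation=cv2.INTER_CUBIC),cv2.resize(w,(267,300))]))
E
```

```text
300 [180, 180, 180, 180, 181, 170, 122, 65, 42, 42, 42, 43, 44, 43, 45, 46, 45, 45, 46, 44, 45, 44, 46, 47, 47, 52, 59, 51, 43, 43, 47, 49, 56, 63, 70, 76, 81, 86, 91, 94]
340 [175, 175, 174, 174, 177, 176, 166, 126, 72, 42, 41, 42, 42, 43, 43, 42, 43, 46, 42, 45, 45, 46, 44, 44, 45, 45, 50, 54, 52, 45, 44, 46, 47, 54, 60, 68, 73, 81, 86, 91]
[0.4388, -0.2117] 0 [326.3 237.5]
[0.4388, -0.2117] 0.046 [328.3 267.4]
[0.4382, -0.2142] 0 [321.6 238.5]
[0.4382, -0.2142] 0.046 [322.2 268.7]
[0.4365, -0.214] 0 [320.5 235.6]
[0.4365, -0.214] 0.046 [320.8 265. ]
326 155
```

View pics/c5.png

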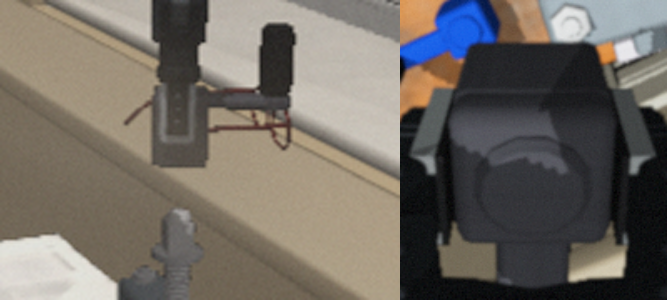

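The crops show the crank held upright. Its hub sits about 1.7 mm along tool −x from the TCP, and the screw end is just below it in the scene view.

```bash
python3 - <<'E'
from h import *
togo([.4999,.1458,.288],76.)
E
```

```text
tcp [0.4503 0.0541 0.2884] yang 63.91 tilt 0.01 q [-0.01 -0.13  1.42 -0.    1.85 -1.12] F [ 1.1 -0.4 -4.1] T [-0.03  0.01  0.  ] gap 0.035 t 8.68
shift [-0.0084  0.2084  0.0007]
yaw -0.0336
```

>>> step_arm(commands="-0.002 0.04 0 -0.01;-0.004 0.1 0 -0.02;-0.006 0.16 0 -0.03;-0.0084 0.2 0 -0.0336;-0.0084 0.2084 0 -0.0336;-0.0084 0.2084 0.04 -0.0336;-0.0084 0.2084 0.08 -0.0336;-0.0084 0.2084 0.08 -0.0336")

```text
clock: 9.68
tool_pos: [0.4985, 0.1457, 0.2465]
orientation: [-0.382, -3.114, 0.003]
ft_force: [-0.2, 0.6, -3.5]
finger_gap: 0.0349
gripper_force: 61.4
```

```bash
python3 - <<'E'
from h import *
togo([.4999,.1458,.235],76.)
a=cap('scene');g=cv2.cvtColor(a['frame'],cv2.COLOR_RGB2GRAY)
s=manip.state();p=s['tool_pos'];R=Ro.from_rotvec(s['orientation']).as_matrix()
hc=p+R@[-.0017,0,-.011]
c1=[proj(a,hc+R@[i*.018,j*.018,0]) for i in(-1,1) for j in(-1,1)];print(np.round(c1,1))
v0=int(proj(a,hc)[1]);print('under',proj(a,hc))
print('nose pred',proj(a,[.5015,.1454,.227]),'by tri',proj(a,[.4995,.1457,.227]))
for v in range(v0-14,v0+44,3): print(v,g[v,305:352].tolist())
E
```

```text
tcp [0.4985 0.1457 0.2465] yang 76.02 tilt 0.26 q [ 0.18  0.02  1.36 -0.    1.77 -1.15] F [-0.2  0.6 -3.5] T [-0.    0.04  0.01] gap 0.0349 t 9.68
shift [-0.0029  0.0009  0.023 ]
yaw 0.0
[[340.7 156.4]
 [336.3 150.6]
 [321.  157.2]
 [317.  151.4]]
under (np.float64(328.74489997398814), np.float64(153.86162198876815))
nose pred (np.float64(328.70548575504415), np.float64(170.79691347771396)) by tri (np.float64(327.65126191962054), np.float64(170.8814044048563))
139 [150, 150, 149, 148, 151, 149, 147, 151, 147, 146, 148, 149, 120, 74, 74, 75, 76, 83, 86, 95, 117, 119, 98, 76, 77, 75, 73, 72, 68, 74, 77, 90, 83, 75, 74, 88, 126, 150, 153, 151, 149, 147, 150, 153, 151, 151, 151]
142 [148, 149, 150, 149, 149, 153, 149, 151, 150, 148, 148, 148, 120, 73, 76, 75, 76, 84, 81, 95, 116, 114, 88, 75, 74, 76, 75, 76, 73, 75, 77, 92, 89, 76, 75, 118, 150, 150, 149, 152, 153, 151, 152, 151, 149, 150, 150]
145 [115, 116, 123, 132, 139, 147, 151, 151, 151, 149, 150, 148, 119, 73, 73, 73, 82, 79, 81, 98, 116, 113, 94, 76, 74, 74, 76, 74, 73, 72, 86, 96, 89, 74, 78, 120, 150, 152, 150, 151, 150, 153, 1
[... 3251 characters left out ...]
, 105, 101, 103, 108, 103]
190 [102, 98, 105, 100, 100, 101, 102, 104, 104, 107, 101, 104, 103, 103, 100, 100, 100, 100, 108, 114, 115, 124, 124, 121, 116, 109, 102, 101, 106, 97, 99, 102, 101, 102, 103, 99, 103, 103, 104, 106, 106, 102, 102, 105, 100, 105, 103]
193 [103, 104, 102, 104, 104, 99, 86, 89, 95, 100, 100, 100, 101, 88, 86, 102, 86, 75, 81, 89, 94, 92, 93, 95, 98, 102, 89, 86, 103, 99, 101, 102, 101, 98, 103, 103, 104, 107, 103, 103, 102, 102, 105, 102, 103, 105, 101]
196 [79, 91, 86, 81, 78, 83, 86, 94, 95, 96, 98, 101, 97, 84, 79, 79, 74, 77, 86, 91, 101, 108, 109, 104, 98, 103, 84, 78, 98, 100, 101, 102, 101, 101, 104, 102, 102, 101, 100, 103, 101, 102, 101, 105, 104, 105, 101]
```

```bash
python3 - <<'E'
from h import *
a=load('s')
for z in(.2575,.23,.227,.212,.197):print(z,np.round(proj(a,[.50015,.1453,z]),2),np.round(proj(a,[.50315,.1453,z]),2),np.round(proj(a,[.50015,.1483,z]),2))
A=cap('scene');g=cv2.cvtColor(A['frame'],cv2.COLOR_RGB2GRAY)
for v in(173,174,176,177,179,180,182,185,186,188):print(v,g[v,314:340].tolist())
E
```

```text
0.2575 [328.45 154.77] [329.94 154.59] [327.72 154.31]
0.23 [328.1  169.33] [329.58 169.13] [327.38 168.85]
0.227 [328.07 170.9 ] [329.54 170.7 ] [327.35 170.42]
0.212 [327.88 178.7 ] [329.35 178.49] [327.17 178.2 ]
0.197 [327.7 186.4] [329.16 186.19] [326.99 185.89]
173 [103, 106, 104, 105, 103, 105, 89, 91, 115, 134, 144, 152, 154, 158, 157, 146, 139, 124, 102, 96, 108, 101, 97, 97, 101, 100]
174 [106, 104, 105, 106, 104, 104, 91, 84, 109, 135, 144, 141, 133, 140, 141, 130, 125, 133, 137, 115, 102, 104, 105, 100, 98, 97]
176 [106, 105, 104, 104, 104, 103, 94, 88, 93, 111, 130, 129, 128, 125, 129, 119, 116, 124, 124, 103, 93, 105, 106, 107, 105, 102]
177 [105, 106, 105, 103, 102, 104, 93, 88, 97, 110, 127, 127, 130, 128, 128, 127, 127, 130, 127, 106, 92, 105, 103, 106, 105, 104]
179 [104, 101, 102, 104, 106, 102, 99, 93, 95, 116, 127, 126, 127, 127, 125, 127, 124, 126, 125, 117, 106, 102, 105, 106, 106, 105]
180 [102, 105, 101, 104, 101, 106, 96, 94, 100, 114, 130, 127, 127, 129, 127, 128, 129, 130, 129, 117, 106, 106, 105, 102, 103, 104]
182 [102, 105, 100, 106, 98, 124, 127, 95, 99, 117, 128, 131, 127, 128, 128, 127, 128, 127, 127, 110, 84, 89, 104, 103, 107, 105]
185 [103, 103, 100, 135, 163, 164, 165, 152, 121, 117, 125, 128, 128, 128, 128, 128, 128, 129, 127, 138, 152, 153, 144, 120, 103, 103]
186 [103, 101, 97, 110, 146, 159, 167, 164, 148, 141, 142, 143, 142, 144, 150, 149, 154, 156, 156, 161, 167, 162, 135, 103, 105, 105]
188 [100, 102, 97, 100, 98, 108, 121, 130, 132, 127, 131, 138, 140, 140, 141, 138, 134, 134, 130, 121, 107, 96, 97, 98, 102, 106]
```

>>> step_arm(commands="0.003 0 0.03 0;0.003 0 0.046 0;0.003 0 0.056 0;0.003 0 0.056 0")

```text
clock: 10.28
tool_pos: [0.4979, 0.1471, 0.2197]
orientation: [-0.38, -3.117, 0.0]
ft_force: [0.7, 0.2, -3.3]
finger_gap: 0.0354
gripper_force: 61.6
```

>>> step_arm(commands="0 0 0.002 0;0 0 0.004 0;0 0 0.006 0;0 0 0.008 0;0 0 0.008 0")

```text
clock: 10.9
tool_pos: [0.4982, 0.1471, 0.2163]
orientation: [-0.38, -3.118, -0.0]
ft_force: [-0.3, -0.9, -3.3]
finger_gap: 0.0351
gripper_force: 61.6
```

>>> step_arm(commands="0 0 0.002 0;0 0 0.004 0;0 0 0.006 0;0 0 0.006 0")

```text
clock: 11.4
tool_pos: [0.4979, 0.1471, 0.2133]
orientation: [-0.38, -3.118, 0.0]
ft_force: [-1.3, -0.3, -3.8]
finger_gap: 0.0355
gripper_force: 61.6
```

>>> step_arm(commands="0 0 0.002 0;0 0 0.004 0;0 0 0.006 0;0 0 0.006 0")

```text
clock: 11.9
tool_pos: [0.4979, 0.1471, 0.2103]
orientation: [-0.38, -3.118, 0.0]
ft_force: [-3.7, 0.3, -2.3]
finger_gap: 0.0355
gripper_force: 61.6
```

>>> step_arm(commands="0.002 0 0 0;0.002 0 0.002 0;0.002 0 0.004 0;0.002 0 0.004 0")

```text
clock: 12.4
tool_pos: [0.4975, 0.1472, 0.2082]
orientation: [0.38, 3.118, -0.0]
ft_force: [-0.1, -1.7, -3.7]
finger_gap: 0.0349
gripper_force: 61.6
```

```bash
python3 - <<'E'
from h import *
togo()
E
```

```text
tcp [0.4975 0.1472 0.2082] yang 76.1 tilt 0.03 q [ 0.18  0.02  1.44 -0.    1.69 -1.15] F [-0.1 -1.7 -3.7] T [-0.2  -0.04  0.03] gap 0.0349 t 12.4
```

>>> step_arm(commands="0 -0.001 0.001 0;0 -0.001 0.002 0;0 -0.001 0.003 0;0 -0.001 0.004 0;0 -0.001 0.004 0")

```text
clock: 13.02
tool_pos: [0.4971, 0.1469, 0.2064]
orientation: [-0.38, -3.118, -0.0]
ft_force: [-0.2, 0.8, -4.8]
finger_gap: 0.0349
gripper_force: 61.6
```

>>> step_arm(commands="0 0 0.001 0;0 0 0.002 0;0 0 0.003 0;0 0 0.004 0;0 0 0.004 0")

```text
clock: 13.65
tool_pos: [0.4971, 0.1469, 0.2043]
orientation: [-0.38, -3.118, -0.0]
ft_force: [-0.4, 0.4, -3.9]
finger_gap: 0.0352
gripper_force: 61.6
```

>>> step_arm(commands="0 0 0.001 0;0 0 0.002 0;0 0 0.003 0;0 0 0.004 0;0 0 0.004 0")

```text
clock: 14.28
tool_pos: [0.4971, 0.1469, 0.2023]
orientation: [-0.38, -3.118, -0.0]
ft_force: [0.1, -0.2, -3.2]
finger_gap: 0.0351
gripper_force: 61.6
```

>>> step_arm(commands="0 0 0.001 0;0 0 0.002 0;0 0 0.003 0;0 0 0.004 0;0 0 0.004 0")

```text
clock: 14.9
tool_pos: [0.4971, 0.1469, 0.2003]
orientation: [-0.38, -3.118, -0.0]
ft_force: [0.1, 0.4, -3.4]
finger_gap: 0.0353
gripper_force: 61.6
```

>>> step_arm(commands="0 0 0.002 0;0 0 0.004 0;0 0 0.006 0;0 0 0.008 0;0 0 0.01 0;0 0 0.01 0")

```text
clock: 15.65
tool_pos: [0.4971, 0.1469, 0.1953]
orientation: [-0.38, -3.118, 0.0]
ft_force: [-0.0, -0.1, -4.4]
finger_gap: 0.0352
gripper_force: 61.6
```

>>> step_arm(commands="0 0 0.002 0;0 0 0.004 0;0 0 0.006 0;0 0 0.008 0;0 0 0.008 0")

```text
clock: 16.27
tool_pos: [0.497, 0.1469, 0.1912]
orientation: [-0.38, -3.118, 0.0]
ft_force: [-0.6, -0.7, -3.7]
finger_gap: 0.0352
gripper_force: 61.6
```

>>> step_arm(commands="0 0 0.001 0;0 0 0.002 0;0 0 0.003 0;0 0 0.004 0;0 0 0.004 0")

```text
clock: 16.9
tool_pos: [0.4972, 0.1469, 0.19]
orientation: [0.38, 3.118, 0.0]
ft_force: [-1.6, -0.1, -0.3]
finger_gap: 0.0351
gripper_force: 61.8
```

>>> step_arm(commands="0 0 0.001 0;0 0 0.002 0;0 0 0.003 0;0 0 0.003 0")

```text
clock: 17.4
tool_pos: [0.4972, 0.1469, 0.19]
orientation: [0.38, 3.117, 0.001]
ft_force: [-4.0, 0.3, 6.5]
finger_gap: 0.0352
gripper_force: 62.9
```

>>> step_arm(commands="0 0 0.001 0;0 0 0.002 0;0 0 0.003 0;0 0 0.003 0")

```text
clock: 17.9
tool_pos: [0.4973, 0.1469, 0.1899]
orientation: [0.38, 3.115, 0.001]
ft_force: [-5.6, -1.3, 11.5]
finger_gap: 0.0352
gripper_force: 63.5
```

>>> step_arm(commands="0 0 -0.005 0;0 0 -0.007 0;0 0 -0.007 0")

```text
clock: 18.27
tool_pos: [0.4972, 0.1469, 0.19]
orientation: [0.38, 3.118, 0.0]
ft_force: [-2.4, -0.4, 3.1]
finger_gap: 0.035
gripper_force: 62.4
```

>>> step_arm(commands="0 0 0 0;0 0 0 0;0 0 0 0;0 0 0 0;0 0 -0.04 0;0 0 -0.12 0;0 0 -0.2 0;0 0 -0.2 0", gripper=0.5)

```text
clock: 19.27
tool_pos: [0.4988, 0.1472, 0.2945]
orientation: [0.379, 3.11, 0.004]
ft_force: [0.2, 0.2, 0.7]
finger_gap: 0.0642
gripper_force: 0.0
```

```bash
python3 - <<'E'
from h import *
togo([.5570,.1320,.29])
c=cap('wrist');a=cap('scene')
s=manip.state();p=s['tool_pos']
print('hubtop pred seated',proj(c,[.4988,.1465,.2465],True),'knobtop',proj(c,[.557,.132,.29],True))
print('scene hubtop',proj(a,[.4988,.1465,.2465]),'knobtop',proj(a,[.557,.132,.29]),'hubbot',proj(a,[.4988,.1465,.2005]))
im=cv2.cvtColor(c['frame'],cv2.COLOR_RGB2BGR);sc=cv2.cvtColor(a['frame'],cv2.COLOR_RGB2BGR)
cv2.imwrite('pics/c6.png',np.hstack([im[120:420,160:560],cv2.resize(sc[110:215,280:420],(400,300),interpolation=cv2.INTER_CUBIC)]))
E
```

```text
tcp [0.4988 0.1472 0.2945] yang 76.11 tilt 0.51 q [ 0.18  0.01  1.27  0.    1.85 -1.15] F [0.2 0.2 0.7] T [ 0.02 -0.02 -0.02] gap 0.0642 t 19.27
shift [-0.1203 -0.0015  0.01  ]
hubtop pred seated (np.float64(318.9003262250468), np.float64(253.14096357232674)) knobtop (np.float64(318.95382787616), np.float64(374.87295453370893))
scene hubtop (np.float64(327.3492669459087), np.float64(160.53112510071352)) knobtop (np.float64(360.4047974313923), np.float64(135.86824978145745)) hubbot (np.float64(326.8030733440124), np.float64(184.5041256444187))
```

View pics/c6.png

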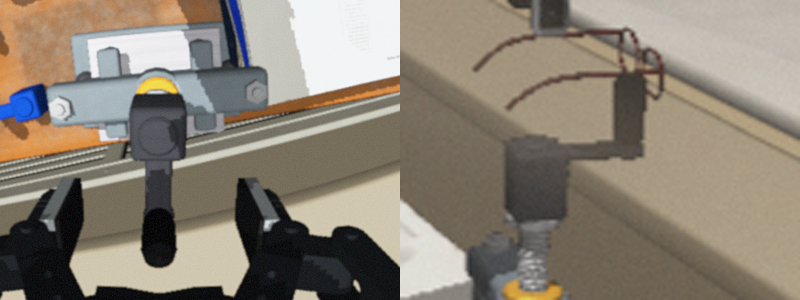

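The wrist view shows the crank at image (318,257) with the knob at about (318,370). In the scene view the hub sits right on the collar at (328,186), and the knob top at (360,135.5) matches the prediction. So the crank is seated, and the next step is to grip the knob.

>>> step_arm(commands="-0.04 0 0 0;-0.09 -0.001 0 0;-0.12 -0.0015 0 0;-0.12 -0.0015 0 0;-0.12 -0.0015 0.05 0;-0.12 -0.0015 0.1 0;-0.12 -0.0015 0.135 0;-0.12 -0.0015 0.135 0", gripper=0.2)

```text
clock: 20.38
tool_pos: [0.5539, 0.1318, 0.2206]
orientation: [-0.379, -3.115, 0.001]
ft_force: [0.3, 0.0, -0.4]
finger_gap: 0.0512
gripper_force: 0.0
```

>>> step_arm(commands="0 0 0 0;0 0 0 0;0 0 0 0;0 0 0 0;0 0 0 0", gripper=-1)

```text
clock: 21.0
tool_pos: [0.5561, 0.1318, 0.2239]
orientation: [0.38, 3.115, 0.001]
ft_force: [1.7, 0.2, 6.1]
finger_gap: 0.0205
gripper_force: 58.6
```

```bash
python3 - <<'E'
from h import *
togo()
E
```

```text
tcp [0.5561 0.1318 0.2239] yang 76.1 tilt 0.19 q [ 0.13  0.13  1.28  0.    1.72 -1.19] F [1.7 0.2 6.1] T [ 0.02 -0.14 -0.01] gap 0.0205 t 21.0
```

>>> step_arm(commands="0.0023 -0.0234 0.001 0;0.0091 -0.0459 0.002 0;0.0202 -0.0667 0.003 0;0.0351 -0.0849 0.004 0;0.0533 -0.0998 0.005 0;0.0741 -0.1109 0.006 0;0.0966 -0.1177 0.007 0;0.12 -0.12 0.008 0")

```text
clock: 22.0
tool_pos: [0.4841, 0.0877, 0.2201]
orientation: [0.38, 3.113, 0.001]
ft_force: [4.0, 0.3, 4.4]
finger_gap: 0.0206
gripper_force: 58.6
```

```bash
python3 - <<'E'
from h import *
togo([.4988-.06*.2402,.1465-.06*.9707,.2199])
E
```

```text
tcp [0.4841 0.0877 0.2201] yang 76.07 tilt 0.34 q [ 0.06 -0.05  1.48 -0.    1.71 -1.26] F [4.  0.3 4.4] T [ 0.18 -0.74 -0.03] gap 0.0206 t 22.0
shift [-0.0004  0.0012  0.0004]
```

>>> step_arm(commands="0.0234 0.0023 0.001 0;0.0459 0.0091 0.002 0;0.0667 0.0202 0.003 0;0.0849 0.0351 0.004 0;0.0998 0.0533 0.005 0;0.1109 0.0741 0.006 0;0.1177 0.0966 0.007 0;0.12 0.12 0.008 0")

```text
clock: 23.0
tool_pos: [0.4384, 0.1598, 0.216]
orientation: [0.381, 3.117, -0.003]
ft_force: [-1.1, -3.1, 7.2]
finger_gap: 0.0206
gripper_force: 58.8
```

>>> step_arm(commands="-0.0023 0.0234 0.001 0;-0.0091 0.0459 0.002 0;-0.0202 0.0667 0.003 0;-0.0351 0.0849 0.004 0;-0.0533 0.0998 0.005 0;-0.0741 0.1109 0.006 0;-0.0966 0.1177 0.007 0;-0.12 0.12 0.008 0")

```text
clock: 24.0
tool_pos: [0.5109, 0.2053, 0.2121]
orientation: [-0.378, -3.119, -0.003]
ft_force: [-3.2, 1.3, 7.6]
finger_gap: 0.0207
gripper_force: 59.0
```

>>> step_arm(commands="-0.0234 -0.0023 0.001 0;-0.0459 -0.0091 0.002 0;-0.0667 -0.0202 0.003 0;-0.0849 -0.0351 0.004 0;-0.0998 -0.0533 0.005 0;-0.1109 -0.0741 0.006 0;-0.1177 -0.0966 0.007 0;-0.12 -0.12 0.008 0")

```text
clock: 25.0
tool_pos: [0.5561, 0.1329, 0.2081]
orientation: [0.378, 3.116, 0.006]
ft_force: [1.0, 3.8, 6.1]
finger_gap: 0.0207
gripper_force: 58.8
```

```bash
python3 - <<'E'
from h import *
togo([.5561,.1318,.208])
E
```

```text
tcp [0.5561 0.1329 0.2081] yang 76.17 tilt 0.28 q [ 0.13  0.13  1.31  0.    1.69 -1.2 ] F [1.  3.8 6.1] T [ 0.6  -0.02  0.02] gap 0.0207 t 25.0
shift [-0.0005 -0.0022  0.0001]
```

>>> step_arm(commands="0.0023 -0.0234 0.001 0;0.0091 -0.0459 0.002 0;0.0202 -0.0667 0.003 0;0.0351 -0.0849 0.004 0;0.0533 -0.0998 0.005 0;0.0741 -0.1109 0.006 0;0.0966 -0.1177 0.007 0;0.12 -0.12 0.008 0")

```text
clock: 26.0
tool_pos: [0.4841, 0.0877, 0.2041]
orientation: [0.38, 3.112, 0.001]
ft_force: [4.2, -0.3, 3.8]
finger_gap: 0.0205
gripper_force: 58.7
```

>>> step_arm(commands="0.0234 0.0023 0.001 0;0.0459 0.0091 0.002 0;0.0667 0.0202 0.003 0;0.0849 0.0351 0.004 0;0.0998 0.0533 0.005 0;0.1109 0.0741 0.006 0;0.1177 0.0966 0.007 0;0.12 0.12 0.008 0")

```text
clock: 27.0
tool_pos: [0.4384, 0.1599, 0.2001]
orientation: [0.381, 3.117, -0.003]
ft_force: [-2.2, -2.6, 7.8]
finger_gap: 0.0206
gripper_force: 59.0
```

>>> step_arm(commands="-0.0023 0.0234 0.001 0;-0.0091 0.0459 0.002 0;-0.0202 0.0667 0.003 0;-0.0351 0.0849 0.004 0;-0.0533 0.0998 0.005 0;-0.0741 0.1109 0.006 0;-0.0966 0.1177 0.007 0;-0.12 0.12 0.008 0")

```text
clock: 28.0
tool_pos: [0.511, 0.2053, 0.1961]
orientation: [-0.378, -3.119, -0.002]
ft_force: [-3.2, 1.4, 8.5]
finger_gap: 0.021
gripper_force: 59.1
```

>>> step_arm(commands="-0.0234 -0.0023 0.001 0;-0.0459 -0.0091 0.002 0;-0.0667 -0.0202 0.003 0;-0.0849 -0.0351 0.004 0;-0.0998 -0.0533 0.005 0;-0.1109 -0.0741 0.006 0;-0.1177 -0.0966 0.007 0;-0.12 -0.12 0.008 0")

```text
clock: 29.0
tool_pos: [0.5562, 0.133, 0.1921]
orientation: [0.378, 3.116, 0.006]
ft_force: [0.8, 3.4, 5.7]
finger_gap: 0.0205
gripper_force: 58.8
```

```bash
cat > m.py <<'E'
from h import *
F=[]
for i in range(5):
    capture('scene'); s=manip.state();F.append(s['ft_force'])
F=np.mean(F,0);p=s['tool_pos'];r=p[:2]-np.array([.4982,.1465]);r/=np.linalg.norm(r)
t=np.array([r[1],-r[0]]) # clockwise
print('tangential resist',-(F[:2]@t).round(2),'radial',(F[:2]@r).round(2),'Fz',F[2].round(2)); togo()
E
python3 m.py
```

```text
tangential resist -0.33 radial 0.67 Fz 6.07
tcp [0.5558 0.1314 0.1919] yang 76.08 tilt 0.14 q [ 0.13  0.13  1.34 -0.    1.66 -1.19] F [-0.  -1.4  6.1] T [-0.1   0.07  0.04] gap 0.0206 t 29.25
```

>>> step_arm(commands="0.0023 -0.0234 0.001 0;0.0091 -0.0459 0.002 0;0.0202 -0.0667 0.003 0;0.0351 -0.0849 0.004 0;0.0533 -0.0998 0.005 0;0.0741 -0.1109 0.006 0;0.0966 -0.1177 0.007 0;0.12 -0.12 0.008 0")

```text
clock: 30.25
tool_pos: [0.484, 0.0877, 0.188]
orientation: [0.38, 3.113, 0.001]
ft_force: [3.0, 0.6, 4.4]
finger_gap: 0.0203
gripper_force: 58.9
```

```bash
python3 - <<'E'
from h import *
togo()
# plate vs booklet in scene: column profiles through lilac booklet region
A=cap('scene','s1');h=cv2.cvtColor(A['frame'],cv2.COLOR_RGB2HSV)
B=cv2.cvtColor(cv2.imread('pics/s0.png'),cv2.COLOR_BGR2HSV)
for n,H in(('now',h),('start',B)):
  m=cv2.inRange(H,(120,15,60),(165,120,255))
  for u in range(302,356,6):
    v=np.flatnonzero(m[225:300,u])+225; print(n,u,(v.min(),v.max(),len(v)) if len(v) else None)
im=cv2.imread('pics/s0.png');i2=cv2.imread('pics/s1.png')
for u in(318,326,345): print(u,im[230:280:2,u].tolist(),'\n  ',i2[230:280:2,u].tolist())
E
```

```text
tcp [0.484  0.0877 0.188 ] yang 76.07 tilt 0.32 q [ 0.06 -0.04  1.53 -0.    1.65 -1.26] F [3.  0.6 4.4] T [ 0.18 -0.66  0.04] gap 0.0203 t 30.25
now 302 (np.int64(228), np.int64(275), 9)
now 308 (np.int64(244), np.int64(299), 7)
now 314 (np.int64(271), np.int64(282), 4)
now 320 (np.int64(226), np.int64(298), 6)
now 326 (np.int64(237), np.int64(289), 2)
now 332 (np.int64(268), np.int64(291), 3)
now 338 (np.int64(252), np.int64(298), 3)
now 344 (np.int64(277), np.int64(294), 7)
now 350 (np.int64(275), np.int64(277), 3)
start 302 (np.int64(234), np.int64(290), 23)
start 308 (np.int64(262), np.int64(286), 25)
start 314 (np.int64(233), np.int64(291), 24)
start 320 (np.int64(226), np.int64(274), 16)
start 326 (np.int64(261), np.int64(295), 16)
start 332 (np.int64(260), np.int64(293), 19)
start 338 (np.int64(292), np.int64(299), 5)
start 344 (np.int64(260), np.int64(293), 22)
start 350 (np.int64(261), np.int64(286), 19)
318 [[73, 71, 71], [77, 75, 72], [82, 81, 78], [91, 90, 90], [138, 136, 130], [144, 140, 133], [147, 141, 133], [119, 113, 109], [102, 97, 94], [102, 102, 101], [83, 79, 81]
[... 1503 characters left out ...]
1], [104, 99, 96], [96, 91, 87], [79, 75, 73], [42, 91, 117], [94, 109, 119], [138, 132, 126], [101, 96, 94], [94, 89, 86], [61, 75, 83], [77, 88, 103], [109, 97, 109], [106, 94, 106], [106, 95, 108], [104, 94, 107], [108, 94, 107], [110, 98, 111], [112, 98, 111], [113, 101, 112], [114, 102, 115], [113, 102, 114]] 
   [[135, 136, 139], [89, 93, 92], [147, 142, 134], [132, 126, 121], [107, 104, 98], [101, 96, 91], [96, 94, 90], [78, 76, 74], [96, 95, 97], [101, 98, 101], [98, 96, 102], [89, 83, 86], [80, 78, 75], [80, 78, 73], [85, 84, 80], [83, 81, 77], [57, 92, 113], [63, 141, 186], [118, 128, 132], [134, 128, 121], [101, 97, 94], [95, 90, 87], [71, 82, 92], [105, 96, 109], [115, 105, 119]]
```

>>> step_arm(commands="0.0234 0.0023 0.001 0;0.0459 0.0091 0.002 0;0.0667 0.0202 0.003 0;0.0849 0.0351 0.004 0")

```text
clock: 30.8
tool_pos: [0.4464, 0.1141, 0.186]
orientation: [0.381, 3.114, -0.003]
ft_force: [1.6, -2.6, 6.2]
finger_gap: 0.0207
gripper_force: 59.0
```

>>> step_arm(commands="0.0149 0.0182 0.001 0;0.026 0.039 0.002 0;0.0328 0.0615 0.003 0;0.0351 0.0849 0.004 0")

```text
clock: 31.3
tool_pos: [0.4383, 0.1599, 0.184]
orientation: [0.381, 3.118, -0.003]
ft_force: [-2.6, -2.4, 7.4]
finger_gap: 0.0206
gripper_force: 59.2
```

>>> step_arm(commands="-0.0023 0.0234 0.001 0;-0.0091 0.0459 0.002 0;-0.0202 0.0667 0.003 0;-0.0351 0.0849 0.004 0")

```text
clock: 31.8
tool_pos: [0.465, 0.1976, 0.182]
orientation: [-0.379, -3.117, 0.001]
ft_force: [-4.1, -1.6, 10.4]
finger_gap: 0.0206
gripper_force: 59.3
```

```bash
python3 - <<'E'
from h import *
togo()
A=cap('scene','s2');a=load('s');g=A['frame'].astype(int).sum(2)//3
s1=cv2.imread('pics/s1.png').astype(int).sum(2)//3;s0=cv2.imread('pics/s0.png').astype(int).sum(2)//3
for u in(345,349,340):
  for n,x in(('0',s0),('36',s1),('42',g)):print(u,n,x[240:290,u-1:u+2].mean(1).astype(int).tolist())
# vertical scale
for z in(.037,.047,.057,.077):print(z,np.round(proj(a,[.45,.10,z]),1))
E
```

```text
tcp [0.465  0.1976 0.182 ] yang 76.14 tilt 0.09 q [ 0.29 -0.01  1.51 -0.    1.64 -1.04] F [-4.1 -1.6 10.4] T [-0.58  0.54  0.03] gap 0.0206 t 31.8
345 0 [97, 95, 90, 87, 76, 74, 83, 85, 108, 137, 130, 109, 99, 94, 91, 87, 73, 83, 90, 101, 102, 102, 100, 101, 102, 101, 99, 103, 102, 103, 103, 102, 105, 106, 106, 107, 107, 106, 113, 107, 98, 93, 95, 97, 98, 105, 81, 79, 76, 72]
345 36 [96, 94, 89, 89, 75, 85, 97, 96, 99, 102, 100, 99, 90, 81, 80, 81, 80, 88, 83, 79, 81, 77, 86, 107, 126, 123, 126, 139, 126, 106, 97, 95, 92, 78, 83, 90, 104, 109, 115, 108, 97, 94, 96, 95, 99, 104, 82, 78, 75, 69]
345 42 [97, 93, 92, 90, 75, 93, 98, 99, 101, 94, 97, 98, 100, 102, 101, 90, 80, 81, 81, 81, 87, 82, 78, 80, 76, 81, 105, 118, 114, 126, 138, 123, 104, 98, 93, 90, 78, 81, 99, 104, 96, 95, 96, 96, 98, 103, 83, 77, 75, 71]
349 0 [94, 92, 89, 86, 71, 87, 98, 98, 96, 97, 96, 95, 93, 90, 94, 91, 100, 106, 98, 92, 99, 101, 105, 103, 104, 102, 103, 103, 107, 106, 105, 106, 106, 105, 106, 108, 111, 106, 88, 95, 101, 97, 102, 95, 101, 105, 85, 87, 102, 126]
349 36 [93, 93, 87, 83, 64, 96, 103, 102, 104,
[... 506 characters left out ...]
 114, 118, 122, 125, 126, 123, 124, 125, 123, 127, 122, 124, 123, 122, 124, 123, 122, 121, 121, 120, 121, 122, 120, 120, 119, 119, 118, 119]
340 36 [100, 97, 93, 91, 85, 69, 87, 95, 92, 95, 99, 107, 118, 120, 125, 128, 126, 127, 125, 126, 125, 125, 125, 126, 125, 135, 128, 128, 137, 120, 108, 100, 93, 91, 76, 93, 92, 96, 97, 105, 112, 118, 120, 122, 122, 120, 120, 119, 119, 119]
340 42 [99, 97, 91, 90, 85, 69, 85, 93, 94, 94, 97, 105, 116, 119, 125, 124, 124, 123, 124, 123, 124, 125, 126, 123, 124, 123, 124, 122, 137, 124, 126, 131, 117, 106, 99, 94, 88, 78, 88, 94, 97, 99, 105, 111, 117, 119, 116, 118, 119, 118]
0.037 [312.4 278.4]
0.047 [312.4 273.7]
0.057 [312.5 269. ]
0.077 [312.6 259.3]
```

>>> step_arm(commands="-0.0182 0.0149 0.001 0;-0.039 0.026 0.002 0;-0.0615 0.0328 0.003 0;-0.0849 0.0351 0.004 0")

```text
clock: 32.35
tool_pos: [0.5103, 0.2055, 0.1801]
orientation: [-0.377, -3.117, -0.002]
ft_force: [-4.4, 2.2, 9.9]
finger_gap: 0.0208
gripper_force: 59.4
```

```bash
python3 - <<'E'
from h import *
togo()
A=cap('scene','s3');g=A['frame'].astype(int).sum(2)//3
F=lambda n:cv2.imread(f'pics/{n}.png').astype(int).sum(2)//3
# sub-pixel tracking of plate (col 345 strip) between frames
def shift(x,y,u0,u1,v0,v1):
  T=x[v0:v1,u0:u1].astype(np.float32);S=y[v0-8:v1+14,u0:u1].astype(np.float32)
  r=cv2.matchTemplate(S,T,cv2.TM_CCOEFF_NORMED)[:,0];k=int(r.argmax());
  d=0 if k in(0,len(r)-1) else .5*(r[k-1]-r[k+1])/(r[k-1]-2*r[k]+r[k+1]);return round(k-8+d,2),round(float(r[k]),3)
s1,s2=F('s1'),F('s2')
for box in((342,348,262,275),(336,342,264,276)):
  print(box,'36->42',shift(s1,s2,*box),'42->44',shift(s2,g,box[0],box[1],box[2]+3,box[3]+3),'36->44',shift(s1,g,*box))
for n,x in(('36',s1),('42',s2),('44',g)):print(n,x[240:290,344:347].mean(1).astype(int).tolist())
E
```

```text
tcp [0.5103 0.2055 0.1801] yang 76.19 tilt 0.14 q [ 0.28  0.09  1.41  0.    1.64 -1.05] F [-4.4  2.2  9.9] T [-0.06  0.89  0.  ] gap 0.0208 t 32.35
(342, 348, 262, 275) 36->42 (np.float32(3.03), 0.956) 42->44 (np.float32(0.9), 0.95) 36->44 (np.float32(4.0), 0.924)
(336, 342, 264, 276) 36->42 (np.float32(3.02), 0.983) 42->44 (np.float32(1.0), 0.983) 36->44 (np.float32(4.0), 0.979)
36 [96, 94, 89, 89, 75, 85, 97, 96, 99, 102, 100, 99, 90, 81, 80, 81, 80, 88, 83, 79, 81, 77, 86, 107, 126, 123, 126, 139, 126, 106, 97, 95, 92, 78, 83, 90, 104, 109, 115, 108, 97, 94, 96, 95, 99, 104, 82, 78, 75, 69]
42 [97, 93, 92, 90, 75, 93, 98, 99, 101, 94, 97, 98, 100, 102, 101, 90, 80, 81, 81, 81, 87, 82, 78, 80, 76, 81, 105, 118, 114, 126, 138, 123, 104, 98, 93, 90, 78, 81, 99, 104, 96, 95, 96, 96, 98, 103, 83, 77, 75, 71]
44 [95, 93, 91, 87, 73, 90, 100, 98, 100, 95, 98, 99, 97, 99, 101, 101, 89, 79, 79, 78, 82, 86, 80, 78, 80, 74, 72, 99, 114, 120, 128, 139, 122, 103, 96, 93, 90, 75, 88, 96, 94, 94, 93, 96, 97, 102, 80, 79, 73, 70]
```

>>> step_arm(commands="-0.0234 -0.0023 0.001 0;-0.0459 -0.0091 0.002 0;-0.0667 -0.0202 0.003 0;-0.0849 -0.0351 0.004 0")

```text
clock: 32.9
tool_pos: [0.5479, 0.1796, 0.1781]
orientation: [-0.376, -3.118, -0.008]
ft_force: [-1.8, 5.6, 7.8]
finger_gap: 0.0206
gripper_force: 59.2
```

```bash
python3 - <<'E'
from h import *
togo()
A=cap('scene','s4');g=A['frame'].astype(int).sum(2)//3
F=lambda n:cv2.imread(f'pics/{n}.png').astype(int).sum(2)//3
for u in (344,339,322):
  for n in('s1','s2','s3','s4'):print(u,n,F(n)[255:290,u:u+3].mean(1).astype(int).tolist())
E
```

```text
tcp [0.5479 0.1796 0.1781] yang 76.23 tilt 0.28 q [ 0.22  0.15  1.35  0.    1.64 -1.11] F [-1.8  5.6  7.8] T [0.78 0.65 0.05] gap 0.0206 t 32.9
344 s1 [81, 80, 88, 83, 79, 81, 77, 86, 107, 126, 123, 126, 139, 126, 106, 97, 95, 92, 78, 83, 90, 104, 109, 115, 108, 97, 94, 96, 95, 99, 104, 82, 78, 75, 69]
344 s2 [90, 80, 81, 81, 81, 87, 82, 78, 80, 76, 81, 105, 118, 114, 126, 138, 123, 104, 98, 93, 90, 78, 81, 99, 104, 96, 95, 96, 96, 98, 103, 83, 77, 75, 71]
344 s3 [101, 89, 79, 79, 78, 82, 86, 80, 78, 80, 74, 72, 99, 114, 120, 128, 139, 122, 103, 96, 93, 90, 75, 88, 96, 94, 94, 93, 96, 97, 102, 80, 79, 73, 70]
344 s4 [101, 99, 84, 79, 81, 78, 84, 86, 81, 79, 77, 71, 73, 106, 120, 118, 128, 137, 121, 101, 98, 93, 89, 76, 88, 94, 93, 93, 95, 96, 103, 82, 77, 77, 66]
339 s1 [128, 126, 127, 125, 126, 125, 125, 125, 126, 125, 135, 128, 128, 137, 120, 108, 100, 93, 91, 76, 93, 92, 96, 97, 105, 112, 118, 120, 122, 122, 120, 120, 119, 119, 119]
339 s2 [124, 124, 123, 124, 123, 124, 125, 126, 123, 124, 123, 124, 122, 137, 124, 126, 131, 117, 106, 99, 94, 88, 78, 88, 94, 97, 99, 105, 111, 117, 
[... 390 characters left out ...]
120, 126, 133, 127, 107, 94, 90, 81, 102, 106, 106, 108, 119, 167, 181, 181, 181, 195, 158, 135, 132, 109, 104, 112, 163, 163, 139, 123, 141, 126, 142, 114, 115]
322 s2 [134, 129, 119, 118, 112, 119, 124, 134, 122, 103, 96, 89, 82, 99, 107, 107, 108, 163, 179, 178, 179, 191, 154, 136, 131, 111, 160, 162, 139, 121, 142, 126, 140, 113, 114]
322 s3 [136, 132, 126, 115, 115, 111, 120, 125, 134, 120, 100, 94, 90, 83, 100, 106, 107, 163, 179, 179, 179, 190, 157, 135, 129, 110, 162, 162, 138, 121, 140, 126, 141, 111, 113]
322 s4 [138, 135, 131, 127, 118, 116, 113, 119, 125, 134, 120, 103, 92, 90, 83, 101, 107, 165, 179, 179, 177, 190, 155, 137, 130, 111, 163, 162, 140, 122, 143, 126, 141, 114, 113]
```

The images and the force agree. The plate stopped at about 40.3 mm wound while the bridge kept moving. The springs are squeezed about 5.5 mm, near half-way, so I'm letting go.

>>> step_arm(commands="0 0 0 0;0 0 0 0;0 0 0 0;0 0 0 0", gripper=0.2)

```text
clock: 33.45
tool_pos: [0.548, 0.1771, 0.1759]
orientation: [-0.38, -3.118, 0.001]
ft_force: [-0.0, -0.1, -1.3]
finger_gap: 0.0512
gripper_force: 0.0
```

>>> step_arm(commands="0 0 -0.03 0;0 0 -0.08 0;0 0 -0.14 0;0 0 -0.2 0;0 0 -0.24 0;0 0 -0.24 0;0 0 -0.24 0")

```text
clock: 34.33
tool_pos: [0.5482, 0.1771, 0.2959]
orientation: [-0.38, -3.118, 0.0]
ft_force: [-0.4, 0.2, -1.2]
finger_gap: 0.051
gripper_force: 0.0
```

```bash
python3 - <<'E'
from h import *
togo()
A=cap('scene','s5');g=A['frame'].astype(int).sum(2)//3
F=lambda n:cv2.imread(f'pics/{n}.png').astype(int).sum(2)//3
for n in('s4','s5'):print(n,F(n)[255:290,322:325].mean(1).astype(int).tolist())
# hub seated: collar/hub profile near predicted underside
under=.2005-.046
a=load('s')
for z in(under,under+.046):print(np.round(proj(a,[.4988,.1465,z]),1))
u=328;print([(v,int(g[v,u-8:u+8].mean())) for v in range(176,226,2)])
for p in([.3785,.2043,.096],[.3824,-.0587,.072]):
  x,y=map(int,proj(a,p));print(p,np.abs(g-F('s0'))[y-8:y+30,x-8:x+9].mean())
E
```

```text
tcp [0.5482 0.1771 0.2959] yang 76.1 tilt 0.04 q [ 0.21  0.15  1.12  0.    1.87 -1.11] F [-0.4  0.2 -1.2] T [ 0.01  0.01 -0.04] gap 0.051 t 34.33
s4 [138, 135, 131, 127, 118, 116, 113, 119, 125, 134, 120, 103, 92, 90, 83, 101, 107, 165, 179, 179, 177, 190, 155, 137, 130, 111, 163, 162, 140, 122, 143, 126, 141, 114, 113]
s5 [135, 134, 129, 126, 118, 115, 112, 115, 121, 132, 120, 102, 91, 90, 83, 98, 104, 160, 175, 176, 175, 187, 150, 133, 127, 108, 160, 160, 136, 119, 139, 122, 138, 112, 111]
[326.3 207.6]
[326.8 184.5]
[(176, 99), (178, 99), (180, 92), (182, 75), (184, 73), (186, 71), (188, 68), (190, 57), (192, 52), (194, 53), (196, 53), (198, 52), (200, 52), (202, 52), (204, 50), (206, 50), (208, 51), (210, 84), (212, 106), (214, 123), (216, 112), (218, 130), (220, 128), (222, 123), (224, 120)]
[0.3785, 0.2043, 0.096] 21.678018575851393
[0.3824, -0.0587, 0.072] 3.3513931888544892
```

```bash
python3 - <<'E'
from h import *
for n in('s0','s5'):
  H=cv2.cvtColor(cv2.imread(f'pics/{n}.png'),cv2.COLOR_BGR2HSV)[225:285,240:275]
  m=cv2.inRange(H,(40,80,20),(90,255,255));y,x=np.nonzero(m);print(n,len(x),x.mean(),y.mean())
print(manip.sign_off())
E
```

```text
s0 48 15.25 9.229166666666666
s5 0 nan nan
the job is handed in; nothing more can be done
None<stdin>:4: RuntimeWarning: Mean of empty slice.
  ret = ret.dtype.type(ret / rcount)
```

The job is handed in: the crank is seated on the screw and released, and the springs are squeezed about 5.5 mm by image and force estimate. I could not confirm the glue stick is undisturbed: its green cap did not show in my last image check, possibly hidden by the arm, and I handed in without checking further.

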